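Rack a chopping board in the first slot that takes it

TASK

Take the board at the robot's end of the steel draining stand and find its place in the grey slotted rack by feel: try it gently, grip bar upwards, in the narrowest slot first, pausing a moment with its lower edge resting lightly on each slot that is too narrow, then step to the next wider one, missing none out. Leave it standing fully home in the first slot that lets it in, and let go. Never press it on the rack harder than about 25 N, and leave the other two boards and the spice jars where they are.

Things in the scene. Friction and masses are not known exactly. Their poses are not given: they have to be found in the camera images.
- rack: Fixed rigid grey rack, 196 (x) x 140 (y) x 44 mm tall; may be left or right of the stand. Origin: centre of underside; z up. Five slots along y, centred at x = -72, -36, 0, 36, 72 mm, 120 mm long, closed at both ends, widening towards +x in equal steps from about 5 to about 21 mm. Rim at z = 44 mm, slot floors at z = 8 mm; square edges, no lead-in.
- slot1 (a point): Middle of the narrowest slot, the one at the rack's robot end (-x), at rim height; axes as the rack's. The two narrowest slots are too narrow for every board, and each slot that refuses a board is at least 2 mm too narrow; the first that takes it leaves about 2 mm of play in all.
- stand: Fixed steel draining stand, base 230 (x) x 110 (y) x 6 mm. Origin: centre of underside; z up. Three bays at x = -80, 0, 80 mm, each 22 mm wide between posts reaching z = 40 mm, floor at z = 6 mm, one board upright in each, its faces across x. The board to take is in the bay at x = -80 mm, the end nearest the robot.
- board_a: One of three wooden boards upright in the stand, order varies; same outline, thickness differs (about 11 to 19 mm, which is not told). Plate 100 mm wide (y), 88 tall (z); on top, centred, a grip bar 24 mm thick (x), 64 long (y), z 88 to 112 mm, the same on all. Origin: centre of lower edge; z up, x through the thickness. About 0.12 kg.
- board_b: One of three wooden boards upright in the stand, order varies; same outline, thickness differs (about 11 to 19 mm, which is not told). Plate 100 mm wide (y), 88 tall (z); on top, centred, a grip bar 24 mm thick (x), 64 long (y), z 88 to 112 mm, the same on all. Origin: centre of lower edge; z up, x through the thickness. About 0.12 kg.
- board_c: One of three wooden boards upright in the stand, order varies; same outline, thickness differs (about 11 to 19 mm, which is not told). Plate 100 mm wide (y), 88 tall (z); on top, centred, a grip bar 24 mm thick (x), 64 long (y), z 88 to 112 mm, the same on all. Origin: centre of lower edge; z up, x through the thickness. About 0.12 kg.
- jar_near: Glass spice jar with an orange cap, 48 mm across, 105 mm tall, standing between rack and stand; origin under its centre. Leave it alone.
- jar_far: Glass spice jar with a black cap, 52 mm across, 110 mm tall, standing beyond them; origin under its centre. Leave it alone.
There are look-alikes about, which are no part of the job. What is shaped like the board_b but green or red is not meant.

How it is judged:
By the outcome, as a careful person would: the job done as asked, in the order asked, and still so for the second after the job is handed in, with the robot touching nothing.
It also fails if it takes over 72 s, if anything falls off the work surface, if the arm or the gripper's body presses on something with over 40 N, if the wrist force passes 120 N, or if a joint passes its speed limit or range.

ROBOT

A 7-joint arm with a two-finger parallel gripper is mounted at the origin on the work surface. World frame = base frame: x ahead of the robot, y to its left, z up, the work surface at z = 0. Lengths are in m, angles in rad, forces in N, time in s.
With the tool pointing down it reaches from about 0.425 to 0.925 m from the base axis. Payload 6.8 kg.
Tool frame: the origin (TCP) lies at the very end of the fingers, on their centre line; the grasp point (between the pads) lies r.grip_depth behind it (r.grip_depth is the distance from the TCP to the grasp point, in m); z points along the fingers, x is the direction in which the jaws open and shut, and the axes are right-handed (so a half turn about z gives the same grasp; the last joint's range is limited). The gripper opens to 85 mm and grips with 20 to 120 N. Pads are 22 mm wide; open, the fingers measure 114 mm over their backs; the gripper's body (76 mm by 85 mm) begins 54 mm behind the grasp point. The pads swing forward as they close: fully open they stand 13 mm farther back than shut.
Start: joints at [1.166, 0.477, 0.022, 1.555, -0.011, 1.109, -0.083], TCP at [0.197, -0.646, 0.231] pointing down, gripper open.
Joint ranges: [-2.96, 2.96], [-0.34, 2.1], [-1.41, 1.46], [0.24, 2.44], [-1.37, 4.51], [0.17, 1.92], [-2.96, 2.96]. Speed limits (rad/s): [2.39, 2.39, 3.14, 3.14, 3.14, 3.14, 3.14].

INTERFACE

Orientations are given as a rotation vector (axis times angle).
In Python, from bench import readout, grab_frame, workorder, r gives the robot as it stands.
- The arm moves only by the shell command python3 -m handwheel 'ROWS' [FORCE]. ROWS is text: rows parted by semicolons, each of 7 numbers parted by spaces: the shift along the tool's x, y, z in mm, then the turn, a rotation vector about the tool's x, y, z in degrees, then the finger opening in mm, from 0 to 85.4. A call has 1 to 12 rows; each row is the pose to reach, as a shift and turn from the pose commanded when the call began, along the tool's axes at that moment; what a row does not reach only later rows make up. A row lasts 1/8 s, in which the tool goes at most 62.5 mm and 10.7 degrees, less where a joint would pass 70% of its speed; a pose out of reach is approached as far as the arm can. A call with a gripper value outside its range is refused whole. The fingers move at their own pace and stop on an object; FORCE is the grip in N (left out, the last holds). Time passes only in rows, so rows that repeat a pose let the fingers close. It gives the time, the measured TCP pose, the force and the opening at its end, in the units of the state.
- readout.get_obs(): the state, without advancing time (a new reading comes with each control period).
- grab_frame(name): name is "scene" or "top" or "wrist"; returns a dict with "pixels" (480x640x3 uint8, red, green, blue), "fx", "fy", "cx", "cy" (pixels), "rvec" (rotation vector, rad) and "tvec" (3), from world to camera coordinates, as OpenCV has them. Camera axes: x right, y down, z forward; pixel columns grow to the right and rows downward; lengths in m; the calibration is good to about 2 mm. A picture is of the moment at which its call begins. There is no depth.
- workorder.hand_in(): hands the job in, once; it reports no verdict.
The state is a dict: "clock": time; "joints": joint angles; "qvel": joint speeds; "tau": joint torques, N m; "tcp_pos": TCP position; "orientation": TCP orientation; "contact_force": force on the tool from outside, world axes, zero at the start; "moment": the same for the moment, N m; "grip_width": finger opening in m.
Only numpy, scipy, OpenCV 4.12 (cv2) and the standard library are available. Lean on these libraries where they do the work, as an engineer would, in place of code of your own. Each camera call takes 0.05 s, during which the arm holds its last target.

## Working session

There is one attempt and no reset: what is moved stays moved. The work goes in short steps, Python scripts to look and compute and a shell command to move; the robot and the scene stay as the last step left them, time stands still between calls to the robot, and variables do not carry over. Pictures are saved under pics/ and viewed, and the job is handed in when it is done.

```bash
mkdir -p pics; ls; python3 - <<'E'
from bench import readout, grab_frame, r
import cv2
print(readout.get_obs()); print(r.grip_depth)
for n in ["scene","top"]:
    f=grab_frame(n); cv2.imwrite(f"pics/{n}0.png",f["pixels"][:,:,::-1]); print(n,f["fx"],f["fy"],f["cx"],f["cy"],f["rvec"],f["tvec"])
E
```

```text
pics
{'clock': 0.0, 'joints': array([ 1.16589057,  0.47781456,  0.02232527,  1.55640915, -0.01149319,
        1.10927743, -0.08313141]), 'qvel': array([-0.00100601,  0.00024752,  0.00168357,  0.0020307 , -0.0003772 ,
        0.00027654,  0.00125603]), 'tau': array([ 3.49924949e-05, -5.96446395e+01,  1.60808545e+00, -2.81197804e+01,
        1.24571190e-02,  9.37980367e-03, -1.18643561e-05]), 'tcp_pos': array([ 0.1972453 , -0.64494821,  0.23033358]), 'orientation': array([-2.52472553e+00,  1.86799097e+00,  2.36446248e-03]), 'contact_force': array([-0.40463574, -0.31603794, -0.1044966 ]), 'moment': array([-0.01559224, -0.00206314,  0.0064135 ]), 'grip_width': 0.08542790031480844}
0.0187
scene 460.8220809121295 460.8220809121295 320.4553505720494 238.81338885829413 [ 1.4867397   1.90847348 -0.97351135] [ 0.08271337 -0.29538565  1.31927885]
top 438.4603547732466 438.4603547732466 323.8276985957038 234.91579597583674 [ 2.17313015 -2.10711533  0.20945279] [0.04504088 0.59690661 0.84878418]
```

View pics/scene0.png

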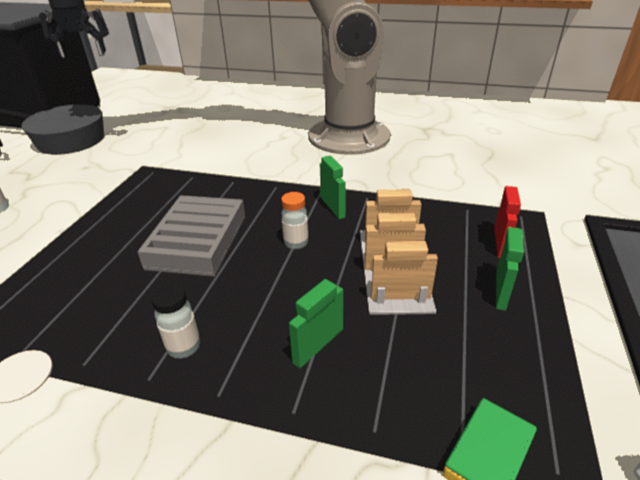

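View pics/top0.png

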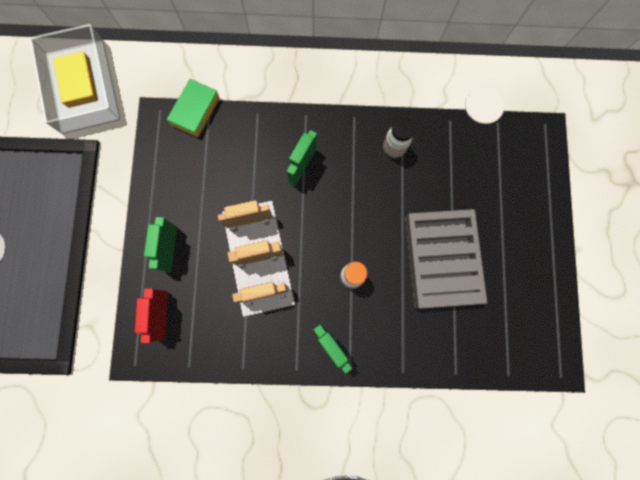

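Top view: the rack is at (447,258) with its narrowest slot at the bottom (450,292). The stand holds wooden boards at (245,213), (254,252) and (260,292); the last is the robot's end. The look-alikes are green at (302,157), (160,243) and (333,350), red at (150,315). The job's board is the wooden one at (260,292), confirmed next in a crop.

```bash
cat > h.py <<'E'
import numpy as np, cv2
from scipy.spatial.transform import Rotation as R
def cam(f):
    return np.array([[f["fx"],0,f["cx"]],[0,f["fy"],f["cy"]],[0,0,1.]]),np.array(f["rvec"],float),np.array(f["tvec"],float)
def proj(f,P):
    K,r,t=cam(f); return cv2.projectPoints(np.array(P,float).reshape(-1,3),r,t,K,None)[0].reshape(-1,2)
def back(f,uv,z):
    K,r,t=cam(f); M=R.from_rotvec(r).as_matrix(); c=-M.T@t
    d=M.T@np.linalg.solve(K,np.array([uv[0],uv[1],1.])); return c+d*(z-c[2])/d[2]
def crop(f,x0,y0,w,h,s,name):
    im=cv2.resize(f["pixels"][y0:y0+h,x0:x0+w,::-1],None,fx=s,fy=s,interpolation=cv2.INTER_CUBIC); cv2.imwrite(name,im)
E
python3 - <<'E'
from bench import grab_frame
from h import *
f=grab_frame("top"); np.save("top.npy",f,allow_pickle=True)
crop(f,205,190,100,130,6,"pics/t_st.png".replace('.png','0.png'))if 0 else crop(f,205,195,130,97+33,4,"pics/stand_t.png")
crop(f,395,200,100,120,5,"pics/rack_t.png")
s=grab_frame("scene"); np.save("scene.npy",s,allow_pickle=True)
crop(s,340,175,120,145,4,"pics/stand_s.png")
E
```

```text
(no output)
```

View pics/stand_t.png

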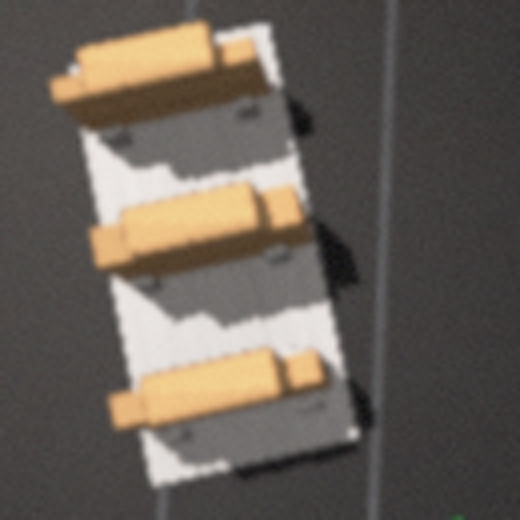

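View pics/rack_t.png

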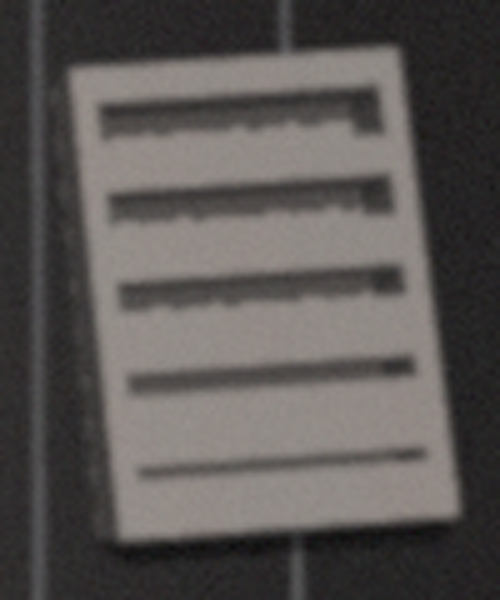

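View pics/stand_s.png

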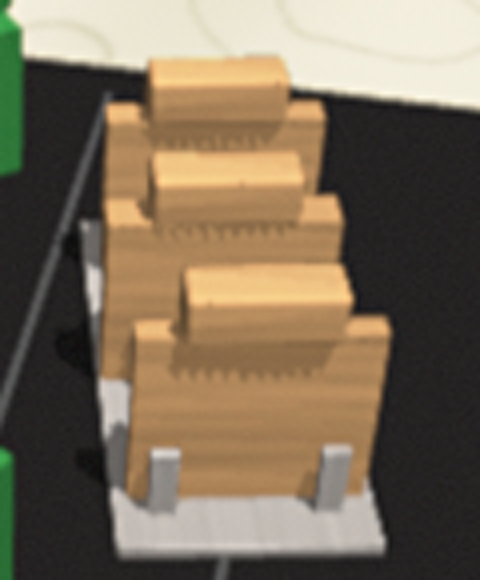

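The crop shows the wooden board at the robot's end: grip bar centred near crop (210,385), i.e. pixel (257,291). It fits: wooden, in the stand, lowest row = nearest the robot. Now the measurements.

```bash
python3 - <<'E'
from h import *
f=np.load("top.npy",allow_pickle=True).item()
def cr(pts,o,s): return [((x+.5)/s-.5+o[0],(y+.5)/s-.5+o[1]) for x,y in pts]
def fit(name,pts,z,rect):
    W=np.array([back(f,p,z)[:2] for p in pts]); Q=np.array(rect,float)
    a=Q-Q.mean(0); b=W-W.mean(0); th=np.arctan2((a[:,0]*b[:,1]-a[:,1]*b[:,0]).sum(),(a*b).sum())
    c,s=np.cos(th),np.sin(th); t=W.mean(0)-np.array([[c,-s],[s,c]])@Q.mean(0)
    res=W-(Q@np.array([[c,-s],[s,c]]).T+t)
    print(name,t.round(4),np.degrees(th).round(2),(res*1000).round(1).tolist()); return t,th
# image up=+x, left=+y ; order: (far,left)(far,right)(near,right)(near,left)
def rect(x,y): return [(x,y),(x,-y),(-x,-y),(-x,y)]
fit("rack",cr([(68,68),(400,48),(460,518),(115,542)],(395,200),5),.044,rect(.098,.070))
fit("barA",cr([(140,381),(272,350),(280,388),(147,420)],(205,195),4),.118,rect(.012,.032))
fit("barM",cr([(120,213),(250,183),(258,220),(127,252)],(205,195),4),.118,rect(.012,.032))
fit("barF",cr([(77,50),(208,22),(214,62),(84,90)],(205,195),4),.118,rect(.012,.032))
# stand base near corners
for p in cr([(358,436),(152,487),(270,25)],(205,195),4): print(back(f,p,.006).round(4))
fit("jar?",cr([(0,0)]*4,(0,0),1),0,rect(.01,.01)) if 0 else None
print("jar_near",back(f,(354,274),.105)[:2],"jar_far",back(f,(401,133),.11)[:2])
E
```

```text
rack [ 0.5575 -0.1919] 5.41 [[0.1, 0.6], [0.4, -0.7], [0.0, -0.8], [-0.5, 0.9]]
barA [0.4745 0.1851] 15.02 [[-2.6, -1.7], [-3.0, -0.1], [2.7, 1.6], [2.9, 0.2]]
barM [0.5524 0.1992] 15.33 [[-2.3, -1.7], [-3.0, -0.1], [2.7, 1.6], [2.6, 0.2]]
barF [0.6293 0.2241] 14.29 [[-2.0, -1.1], [-1.8, -0.6], [1.9, 1.4], [1.9, 0.2]]
[0.4549 0.1206 0.006 ]
[0.4256 0.2265 0.006 ]
[0.6748 0.1775 0.006 ]
jar_near [0.51225293 0.00491241] jar_far [ 0.79761459 -0.08434292]
```

```bash
cat >> h.py <<'E'
def plan(pos,yaw_deg):
    """shift mm & turn deg in tool axes to reach TCP pos, pointing straight down, tool x at yaw (mod 180)"""
    from bench import readout
    o=readout.get_obs(); p=np.array(o["tcp_pos"]); M=R.from_rotvec(o["orientation"])
    best=None
    for k in (0,180):
        y=np.radians(yaw_deg+k); x=np.array([np.cos(y),np.sin(y),0]); z=np.array([0,0,-1.]); 
        T=R.from_matrix(np.c_[x,np.cross(z,x),z]); d=(M.inv()*T).as_rotvec(degrees=True)
        if best is None or np.linalg.norm(d)<np.linalg.norm(best): best=d
    s=M.inv().apply(np.array(pos)-p)*1000
    print("shift",s.round(1),"turn",best.round(2),"| now",p.round(4),"F",np.round(o["contact_force"],2),"w",round(o["grip_width"]*1000,1),"t",round(o["clock"],2), "axes x",M.as_matrix()[:,0].round(3),"j",np.round(o["joints"],2))
E
python3 -c "
from h import *
plan((.50,-.20,.25),5.4); plan((.474,.185,.25),15)
f=np.load('top.npy',allow_pickle=True).item();K,r,t=cam(f);print(-R.from_rotvec(r).as_matrix().T@t)"
```

```text
shift [-337.2 -419.7  -19. ] turn [-4.000e-02  6.000e-02 -7.839e+01] | now [ 0.1973 -0.6451  0.2307] F [-1.07  0.14  0.15] w 85.2 t 0.2 axes x [ 0.293 -0.956 -0.001] j [ 1.17  0.48  0.02  1.56 -0.01  1.11 -0.08]
shift [-712.9 -507.4  -18.5] turn [-5.000e-02  5.000e-02 -8.799e+01] | now [ 0.1973 -0.6451  0.2307] F [-1.07  0.14  0.15] w 85.2 t 0.2 axes x [ 0.293 -0.956 -0.001] j [ 1.17  0.48  0.02  1.56 -0.01  1.11 -0.08]
[0.43948292 0.08037164 0.93763315]
```

```bash
python3 -m handwheel '-15 -20 -1 0 0 -4 85; -45 -57 -3 0 0 -11 85; -80 -100 -5 0 0 -19 85; -115 -143 -7 0 0 -27 85; -150 -187 -9 0 0 -35 85; -185 -230 -11 0 0 -43 85; -220 -274 -13 0 0 -51 85; -255 -318 -15 0 0 -59 85; -290 -361 -17 0 0 -67 85; -320 -400 -19 0 0 -74 85; -337 -420 -19 0 0 -78.4 85; -337 -420 -19 0 0 -78.4 85'
python3 - <<'E'
from bench import grab_frame
from h import *
plan((.474,.185,.25),15)
f=grab_frame("wrist"); np.save("w1.npy",f,allow_pickle=True); cv2.imwrite("pics/w1.png",f["pixels"][:,:,::-1])
K,r,t=cam(f);print(-R.from_rotvec(r).as_matrix().T@t)
E
```

```text
clock: 1.7
tcp_pos: [0.501, -0.1982, 0.2503]
orientation: [-3.137, -0.156, -0.0]
contact_force: [-0.3, -1.3, 0.4]
grip_width: 0.085
shift [  11.1 -384.     0.4] turn [-0.02 -0.   -9.31] | now [ 0.501  -0.1982  0.2503] F [-0.33 -1.25  0.4 ] w 85.0 t 1.7 axes x [0.995 0.099 0.   ] j [ 0.65  0.27 -0.47  1.83  0.14  1.07  0.23]
[ 0.49362879 -0.11503994  0.39376628]
```

View pics/w1.png

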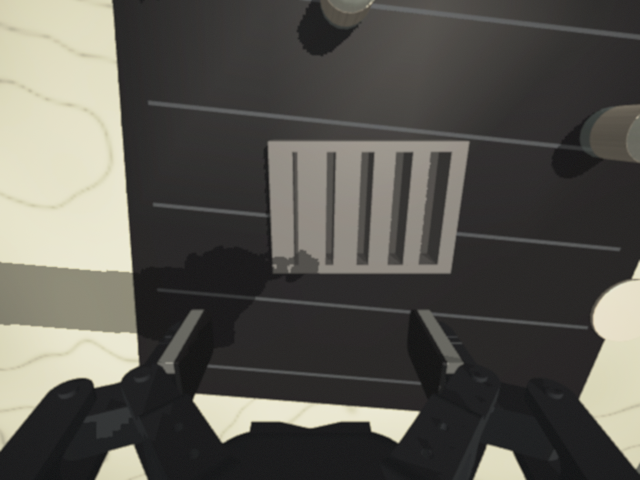

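Wrist view shows the rack rim, corners at about (268,141), (469,141), (451,272), (273,273), narrow slot on the left at x≈295.

```bash
python3 - <<'E'
from h import *
f=np.load("w1.npy",allow_pickle=True).item()
crop(f,258,130,220,150,3.5,"pics/w1c.png")
E
```

```text
(no output)
```

View pics/w1c.png

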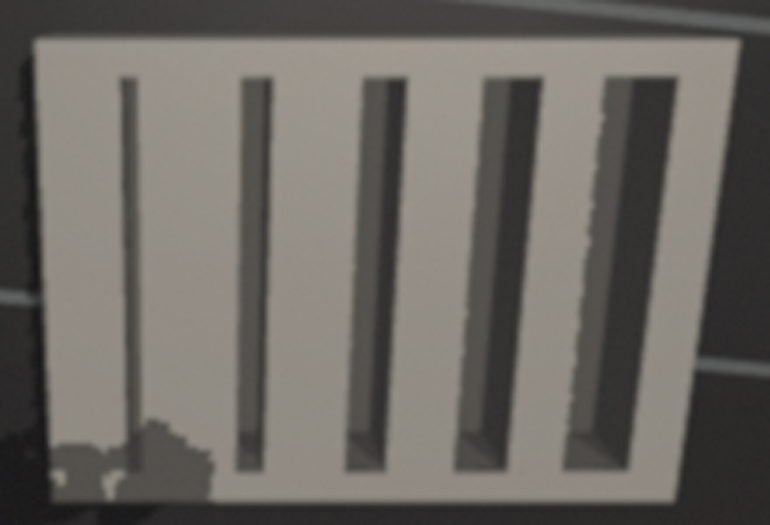

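```bash
python3 - <<'E'
from h import *
from scipy.optimize import least_squares
f=np.load("w1.npy",allow_pickle=True).item()
t=np.load("top.npy",allow_pickle=True).item()
Q=[(-98,70),(98,70),(98,-70),(-98,-70)]
P=[(34,39),(742,39),(675,502),(51,502)]
S=[((121,77),(137,77),(127,472),(142,472)),((241,77),(273,77),(235,471),(263,471)),((363,77),(408,77),(345,471),(386,471)),((485,77),(543,77),(454,470),(507,470)),((606,77),(679,77),(562,469),(628,469))]
for i,s in enumerate(S):
    c=-72+36*i; h=2.5+2*i
    Q+=[(c-h,60),(c+h,60),(c-h,-60),(c+h,-60)]; P+=list(s)
Q=np.array(Q)/1000.; P=np.array(P)+.5; P=P/3.5-.5+[258,130]
def w(v):
    c,s=np.cos(v[2]),np.sin(v[2]); return np.c_[Q@np.array([[c,-s],[s,c]]).T+v[:2],np.full(len(Q),.044)]
r=least_squares(lambda v:(proj(f,w(v))-P).ravel(),[.5575,-.192,.094])
print(r.x[:2],np.degrees(r.x[2])); print(r.fun.reshape(-1,2).round(1).tolist())
E
```

```text
[ 0.55855122 -0.19393261] 5.711351884011113
[[0.5, 0.2], [-0.9, 0.1], [-0.4, -0.5], [0.8, -0.4], [-0.1, -0.1], [0.4, -0.1], [0.1, -0.2], [0.4, -0.2], [0.2, -0.1], [0.2, -0.1], [0.3, 0.1], [0.5, 0.1], [-0.2, -0.1], [0.2, -0.1], [-0.2, 0.1], [-0.1, 0.1], [-0.5, -0.2], [0.2, -0.2], [-0.4, 0.3], [-0.0, 0.3], [-0.6, -0.2], [-0.1, -0.2], [-0.2, 0.6], [0.0, 0.6]]
```

```bash
python3 -m handwheel '0 -20 0 0 0 -1 85; 1 -60 0 0 0 -2 85; 3 -110 0 0 0 -3 85; 5 -160 0 0 0 -4 85; 7 -210 0 0 0 -5 85; 8 -260 0 0 0 -6 85; 9 -310 0 0 0 -7 85; 10 -350 0 0 0 -8 85; 11 -375 0 0 0 -9 85; 11 -384 0 0 0 -9.3 85; 11 -384 0 0 0 -9.3 85'
python3 - <<'E'
from bench import grab_frame
from h import *
plan((.474,.185,.25),15)
f=grab_frame("wrist"); np.save("w2.npy",f,allow_pickle=True); cv2.imwrite("pics/w2.png",f["pixels"][:,:,::-1])
E
```

```text
clock: 3.12
tcp_pos: [0.4751, 0.1823, 0.2501]
orientation: [3.115, 0.401, -0.001]
contact_force: [0.1, 0.3, -0.2]
grip_width: 0.085
shift [-0.3 -2.9  0.1] turn [ 0.03  0.03 -0.33] | now [0.4751 0.1823 0.2501] F [ 0.08  0.3  -0.17] w 85.0 t 3.12 axes x [ 0.967  0.253 -0.   ] j [ 0.13  0.26 -0.72  1.89  0.19  1.07 -0.41]
```

View pics/w2.png

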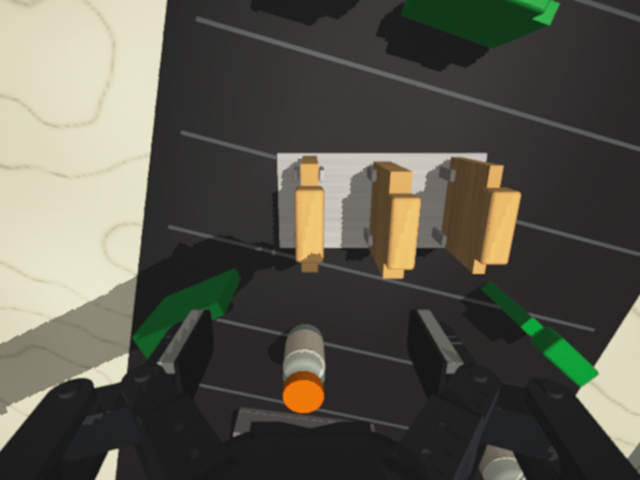

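Wrist view: the wanted board's grip bar at (310,226), between posts at (299,173)/(321,173). Orange jar at (303,390).

```bash
python3 - <<'E'
from h import *
f=np.load("w2.npy",allow_pickle=True).item()
crop(f,270,145,110,135,4.4,"pics/w2c.png")
E
```

```text
(no output)
```

View pics/w2c.png

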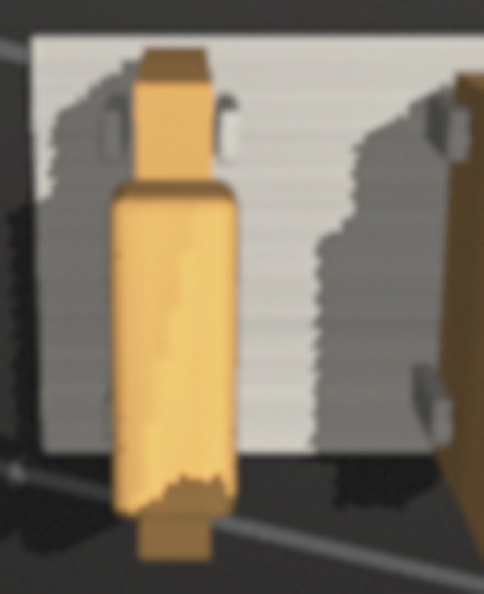

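```bash
python3 - <<'E'
from h import *
f=np.load("w2.npy",allow_pickle=True).item()
u=lambda x,y:((x+.5)/4.4-.5+270,(y+.5)/4.4-.5+145)
for z,pts in((.115,[(112,193),(238,193),(236,512),(115,512)]),(.094,[(133,82),(212,82),(212,558),(138,558)])):
    W=np.array([back(f,u(*p),z) for p in pts])[:,:2]
    c=W.mean(0); l=(W[0]+W[1]-W[2]-W[3])/2; th=np.degrees(np.arctan2(-l[0],l[1]))
    print(z,c.round(4),"yaw",th.round(2),"len",np.linalg.norm(l),"wid",np.linalg.norm(W[1]-W[0]),np.linalg.norm(W[2]-W[3]))
W=[back(f,u(*p),.006)[:2] for p in((30,34),(42,455))]; d=W[0]-W[1]; print("stand edge yaw",np.degrees(np.arctan2(-d[0],d[1])), np.linalg.norm(d))
plan((.4745,.1835,.1000),15)
E
```

```text
0.115 [0.4746 0.1848] yaw 14.71 len 0.06340693426244731 wid 0.02325425052351855 0.023969450453050455
0.094 [0.4744 0.1841] yaw 14.9 len 0.1004464316005464 wid 0.015315099358335782 0.015932668518201566
stand edge yaw 14.531525986363697 0.11114402719623931
shift [ -0.2  -2.2 150.1] turn [ 0.06  0.03 -0.39] | now [0.4753 0.1815 0.2501] F [-0.42 -0.84  1.13] w 85.1 t 3.17 axes x [ 0.968  0.252 -0.001] j [ 0.13  0.26 -0.72  1.89  0.19  1.07 -0.41]
```

```bash
python3 -m handwheel '0 -1 15 0 0 0 60; 0 -2 45 0 0 -0.2 60; 0 -2.5 80 0 0 -0.2 60; 0 -2.5 110 0 0 -0.2 60; 0 -2.5 130 0 0 -0.2 60; 0 -2.5 145 0 0 -0.2 60; 0 -2.5 155 0 0 -0.2 60; 0 -2.5 160 0 0 -0.2 60; 0 -2.5 160 0 0 -0.2 60'
python3 - <<'E'
from h import *
from bench import grab_frame
plan((.4745,.1845,.090),14.8)
f=grab_frame("wrist");cv2.imwrite("pics/w3.png",f["pixels"][:,:,::-1])
E
```

```text
clock: 4.3
tcp_pos: [0.4748, 0.1853, 0.0904]
orientation: [-3.115, -0.407, -0.0]
contact_force: [-0.1, -0.1, 1.2]
grip_width: 0.06
shift [-0.5  0.7  0.4] turn [ 0.   -0.01  0.1 ] | now [0.4748 0.1853 0.0904] F [-0.05 -0.06  1.23] w 60.0 t 4.3 axes x [0.966 0.257 0.   ] j [ 0.01  0.47 -0.63  2.03  0.4   0.76 -0.6 ]
```

View pics/w3.png

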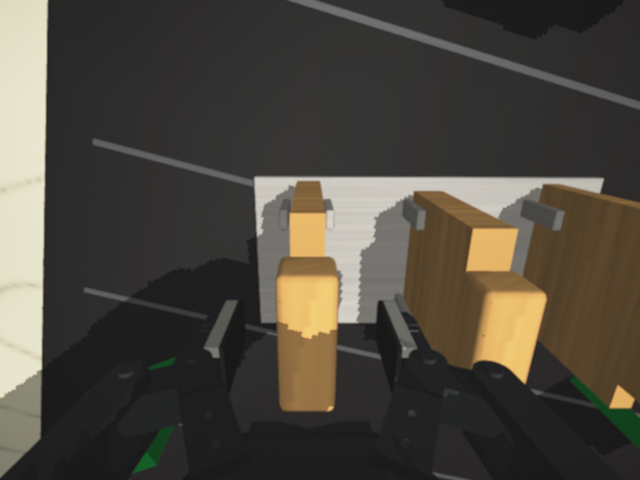

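Wrist view: bar at (307,335) midway between the pads at (226,330) and (393,330). Closing.

```bash
python3 -m handwheel '0 0 0 0 0 0 40; 0 0 0 0 0 0 26; 0 0 0 0 0 0 22; 0 0 0 0 0 0 18; 0 0 0 0 0 0 15; 0 0 0 0 0 0 15' 70
python3 - <<'E'
from h import *
from bench import grab_frame
plan((.4745,.1845,.25),14.8)
f=grab_frame("wrist");cv2.imwrite("pics/w4.png",f["pixels"][:,:,::-1])
E
```

```text
clock: 5.1
tcp_pos: [0.4747, 0.1854, 0.0909]
orientation: [3.115, 0.407, 0.001]
contact_force: [-1.7, -1.3, 6.5]
grip_width: 0.0231
shift [  -0.4    0.9 -159.1] turn [ 0.02 -0.02  0.09] | now [0.4747 0.1854 0.0909] F [-1.67 -1.34  6.47] w 23.1 t 5.1 axes x [0.966 0.257 0.   ] j [ 0.02  0.47 -0.63  2.03  0.4   0.76 -0.6 ]
```

View pics/w4.png

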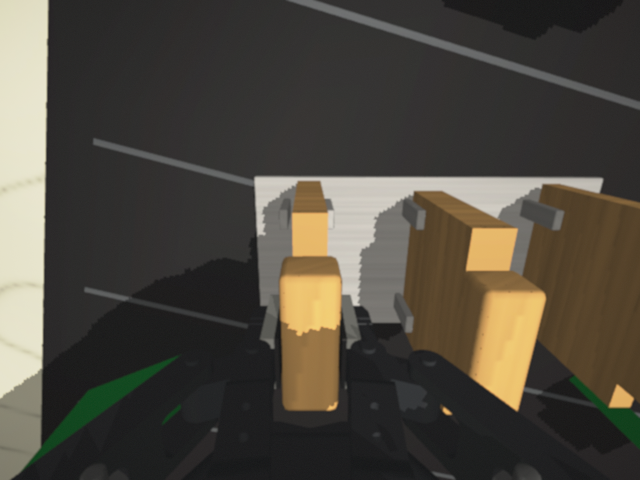

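```bash
python3 -m handwheel '0 0 -3 0 0 0 15; 0 0 -10 0 0 0 15; 0 0 -22 0 0 0 15; 0 0 -40 0 0 0 15; 0 0 -65 0 0 0 15; 0 0 -95 0 0 0 15; 0 0 -125 0 0 0 15; 0 0 -150 0 0 0 15; 0 0 -158 0 0 0 15; 0 0 -160 0 0 0 15; 0 0 -160 0 0 0 15'
python3 - <<'E'
from h import *
from bench import grab_frame
import math
th=math.radians(5.65); c,s=math.cos(th),math.sin(th)
x,y=.5583-.072*c,-.1935-.072*s
print(x,y); plan((x,y,.25),5.65)
f=grab_frame("wrist");cv2.imwrite("pics/w5.png",f["pixels"][:,:,::-1]); np.save("w5.npy",f,allow_pickle=True)
E
```

```text
clock: 6.52
tcp_pos: [0.4742, 0.185, 0.2496]
orientation: [3.115, 0.407, -0.002]
contact_force: [-0.2, 0.5, -1.8]
grip_width: 0.0229
0.48664978579967244 -0.20058849808120022
shift [-8.720e+01  3.758e+02 -2.000e-01] turn [0.01 0.08 9.25] | now [0.4742 0.185  0.2496] F [-0.24  0.5  -1.76] w 22.9 t 6.53 axes x [ 0.966  0.257 -0.001] j [ 0.13  0.26 -0.73  1.89  0.2   1.07 -0.42]
```

View pics/w5.png

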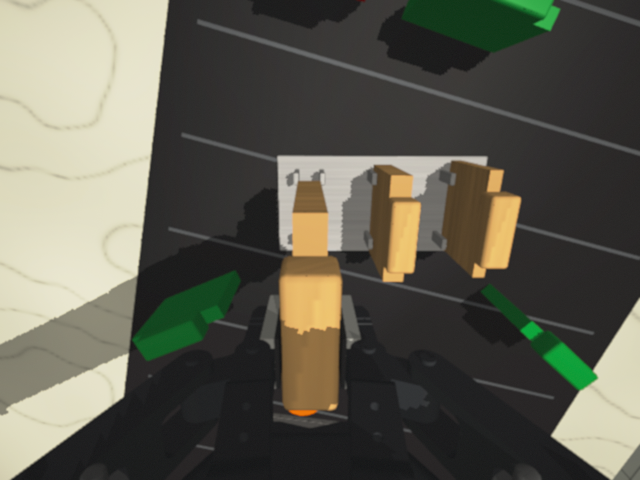

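```bash
python3 -m handwheel '-3 12 0 0 0 0 15; -10 45 0 0 0 1 15; -21 90 0 0 0 2 15; -32 138 0 0 0 3.5 15; -43 186 0 0 0 5 15; -54 234 0 0 0 6 15; -65 282 0 0 0 7 15; -75 325 0 0 0 8 15; -83 358 0 0 0 9 15; -87 373 0 0 0 9.25 15; -87 376 0 0 0 9.25 15; -87 376 0 0 0 9.25 15'
python3 - <<'E'
from h import *
from bench import grab_frame
plan((.4866,-.2006,.135),5.65)
f=grab_frame("wrist");cv2.imwrite("pics/w6.png",f["pixels"][:,:,::-1]); np.save("w6.npy",f,allow_pickle=True)
E
```

```text
clock: 8.07
tcp_pos: [0.4875, -0.199, 0.2502]
orientation: [-3.137, -0.158, 0.0]
contact_force: [0.1, 1.3, -0.9]
grip_width: 0.023
shift [ -1.    1.6 115.2] turn [-0.04 -0.    0.11] | now [ 0.4875 -0.199   0.2502] F [ 0.07  1.34 -0.94] w 23.0 t 8.07 axes x [0.995 0.1   0.   ] j [ 0.67  0.25 -0.47  1.86  0.13  1.06  0.25]
```

View pics/w6.png

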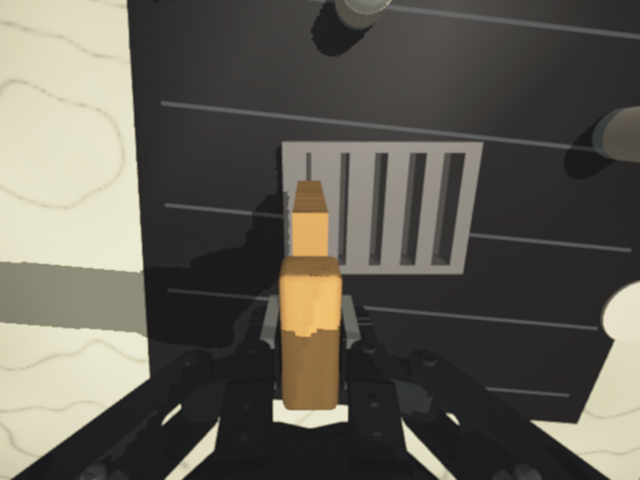

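Wrist view: board lower edge at (310,183), slot 1 at (309,165): in line. Descend to just above the rim.

```bash
python3 -m handwheel '0 0 10 0 0 0 15; -0.5 1 35 0 0 0 15; -1 1.5 65 0 0 0 15; -1 1.5 88 0 0 0 15; -1 1.5 102 0 0 0 15; -1 1.5 109 0 0 0 15; -1 1.5 112 0 0 0 15; -1 1.5 112 0 0 0 15; -1 1.5 112 0 0 0 15'; python3 -c "
from h import *
plan((.4866,-.2006,.129),5.65)"
```

```text
clock: 9.25
tcp_pos: [0.4869, -0.2021, 0.1389]
orientation: [3.137, 0.155, 0.002]
contact_force: [-0.8, 0.7, -0.4]
grip_width: 0.0231
shift [-0.1 -1.6  9.9] turn [ 0.03 -0.06 -0.  ] | now [ 0.4869 -0.2021  0.1389] F [-0.76  0.74 -0.4 ] w 23.1 t 9.25 axes x [0.995 0.098 0.001] j [ 0.64  0.38 -0.44  1.97  0.22  0.83  0.17]
```

```bash
python3 -m handwheel '0 0 2 0 0 0 15; 0 0 4 0 0 0 15; 0 0 6 0 0 0 15; 0 0 7 0 0 0 15; 0 0 8 0 0 0 15; 0 0 8 0 0 0 15'; python3 -m handwheel '0 0 1 0 0 0 15; 0 0 1 0 0 0 15'
```

```text
clock: 10.0
tcp_pos: [0.4864, -0.202, 0.1302]
orientation: [-3.138, -0.155, 0.0]
contact_force: [0.3, 0.4, -1.6]
grip_width: 0.0231
clock: 10.25
tcp_pos: [0.4864, -0.202, 0.1293]
orientation: [-3.138, -0.155, 0.0]
contact_force: [-0.4, -0.3, -0.2]
grip_width: 0.0228
```

```bash
python3 -m handwheel '0 0 0.5 0 0 0 15; 0 0 0.5 0 0 0 15'; python3 -m handwheel '0 0 0.5 0 0 0 15; 0 0 0.5 0 0 0 15'
```

```text
clock: 10.5
tcp_pos: [0.4865, -0.202, 0.1289]
orientation: [3.138, 0.155, 0.0]
contact_force: [-0.2, 0.8, -0.3]
grip_width: 0.0226
clock: 10.75
tcp_pos: [0.4866, -0.202, 0.1289]
orientation: [3.137, 0.155, 0.0]
contact_force: [-2.1, 0.3, 6.2]
grip_width: 0.0225
```

Contact at TCP z = 0.129, about 6 N. Pause here and look.

```bash
python3 -m handwheel '0 0 0.2 0 0 0 15; 0 0 0.2 0 0 0 15; 0 0 0.2 0 0 0 15; 0 0 0.2 0 0 0 15; 0 0 0.2 0 0 0 15; 0 0 0.2 0 0 0 15'
python3 - <<'E'
from h import *
from bench import grab_frame
plan((.4866,-.2006,.129),5.65)
f=grab_frame("wrist");cv2.imwrite("pics/w7.png",f["pixels"][:,:,::-1])
E
```

```text
clock: 11.5
tcp_pos: [0.4866, -0.202, 0.1289]
orientation: [3.137, 0.155, 0.0]
contact_force: [-2.0, 1.3, 6.6]
grip_width: 0.0231
shift [ 0.1 -1.4 -0.1] turn [ 0.03 -0.01  0.01] | now [ 0.4866 -0.202   0.1289] F [-2.01  1.29  6.62] w 23.1 t 11.5 axes x [0.995 0.099 0.   ] j [ 0.63  0.4  -0.44  1.98  0.23  0.81  0.16]
```

View pics/w7.png

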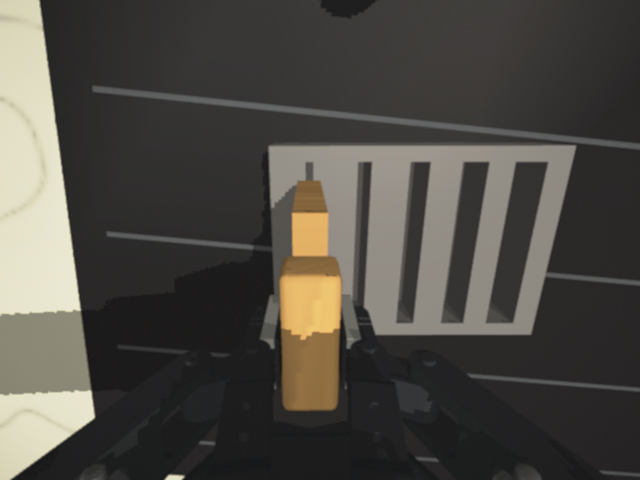

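Resting on slot 1 (refused), edge on the slot line. Step to slot 2.

```bash
python3 -m handwheel '0 0 -3 0 0 0 15; 0 0 -7 0 0 0 15; 6 0 -8 0 0 0 15; 15 0 -8 0 0 0 15; 25 0 -8 0 0 0 15; 33 0 -8 0 0 0 15; 36 0 -8 0 0 0 15; 36 0 -8 0 0 0 15; 36 0 -6 0 0 0 15; 36 0 -4 0 0 0 15; 36 0 -2.5 0 0 0 15; 36 0 -1.5 0 0 0 15'; python3 -m handwheel '0 0 0.5 0 0 0 15; 0 0 1 0 0 0 15; 0 0 1 0 0 0 15'; python3 -c "
from h import *
plan((.5583-.036*np.cos(.0986),-.1935-.036*np.sin(.0986),.129),5.65)"
```

```text
clock: 13.05
tcp_pos: [0.5222, -0.1985, 0.1295]
orientation: [3.138, 0.155, -0.0]
contact_force: [0.0, -0.6, -1.0]
grip_width: 0.0223
clock: 13.42
tcp_pos: [0.5223, -0.1984, 0.1289]
orientation: [3.138, 0.155, 0.0]
contact_force: [-1.3, 0.3, 3.1]
grip_width: 0.0229
shift [ 0.3 -1.4 -0.1] turn [ 0.01 -0.    0.  ] | now [ 0.5223 -0.1984  0.1289] F [-1.27  0.33  3.12] w 22.9 t 13.43 axes x [0.995 0.099 0.   ] j [ 0.59  0.44 -0.43  1.91  0.24  0.84  0.13]
```

Contact at the same height. Press a touch more and pause.

```bash
python3 -m handwheel '0 0 0.4 0 0 0 15; 0 0 0.4 0 0 0 15; 0 0 0.4 0 0 0 15; 0 0 0.4 0 0 0 15; 0 0 0.4 0 0 0 15; 0 0 0.4 0 0 0 15; 0 0 0.4 0 0 0 15'
python3 - <<'E'
from h import *
from bench import grab_frame
f=grab_frame("wrist");cv2.imwrite("pics/w8.png",f["pixels"][:,:,::-1])
E
```

```text
clock: 14.3
tcp_pos: [0.5224, -0.1985, 0.1289]
orientation: [3.137, 0.155, 0.0]
contact_force: [-3.1, 0.1, 7.4]
grip_width: 0.0228
```

View pics/w8.png

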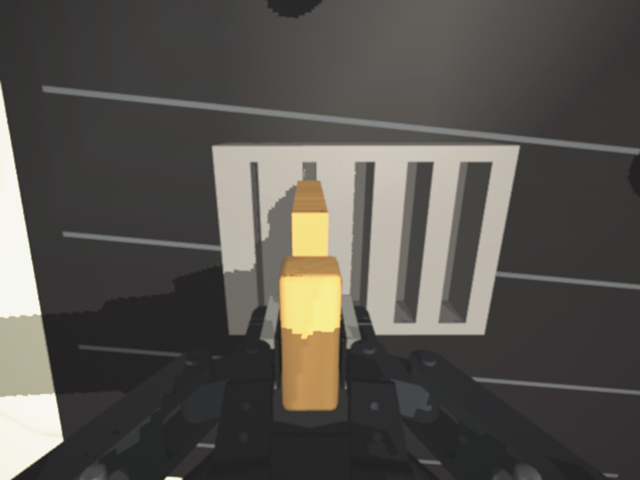

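Slot 2 refuses (7 N), slot at (309,172) under the edge at (310,183). On to slot 3.

```bash
python3 -m handwheel '0 0 -3 0 0 0 15; 0 0 -7 0 0 0 15; 6 0 -8 0 0 0 15; 15 0 -8 0 0 0 15; 25 0 -8 0 0 0 15; 33 0 -8 0 0 0 15; 36 0 -8 0 0 0 15; 36 0 -8 0 0 0 15; 36 0 -6 0 0 0 15; 36 0 -4 0 0 0 15; 36 0 -2.5 0 0 0 15; 36 0 -1.5 0 0 0 15'; python3 -m handwheel '0 0 0.5 0 0 0 15; 0 0 1 0 0 0 15; 0 0 1 0 0 0 15';python3 -m handwheel '0 0 0.5 0 0 0 15; 0 0 0.5 0 0 0 15'; python3 -c "
from h import *
plan((.5583,-.1935,.129),5.65)"
```

```text
clock: 15.85
tcp_pos: [0.5579, -0.1949, 0.1296]
orientation: [3.138, 0.155, -0.0]
contact_force: [-0.4, 0.4, -0.6]
grip_width: 0.023
clock: 16.23
tcp_pos: [0.5582, -0.1949, 0.1289]
orientation: [3.138, 0.155, 0.0]
contact_force: [-0.5, 0.2, 1.4]
grip_width: 0.0229
clock: 16.48
tcp_pos: [0.5582, -0.195, 0.1288]
orientation: [3.137, 0.155, 0.0]
contact_force: [-1.5, 0.5, 5.2]
grip_width: 0.0233
shift [ 0.2 -1.4 -0.2] turn [ 0.02 -0.01  0.  ] | now [ 0.5582 -0.195   0.1288] F [-1.5   0.52  5.2 ] w 23.3 t 16.48 axes x [0.995 0.098 0.   ] j [ 0.56  0.49 -0.42  1.83  0.26  0.87  0.11]
```

```bash
python3 -m handwheel '0 0 0.2 0 0 0 15; 0 0 0.2 0 0 0 15; 0 0 0.2 0 0 0 15; 0 0 0.2 0 0 0 15; 0 0 0.2 0 0 0 15; 0 0 0.2 0 0 0 15; 0 0 0.2 0 0 0 15'
python3 - <<'E'
from h import *
from bench import grab_frame
f=grab_frame("wrist");crop(f,200,130,240,180,3,"pics/w9.png")
E
```

```text
clock: 17.35
tcp_pos: [0.5583, -0.1949, 0.1288]
orientation: [3.137, 0.155, 0.001]
contact_force: [-2.8, 0.5, 6.1]
grip_width: 0.0228
```

View pics/w9.png

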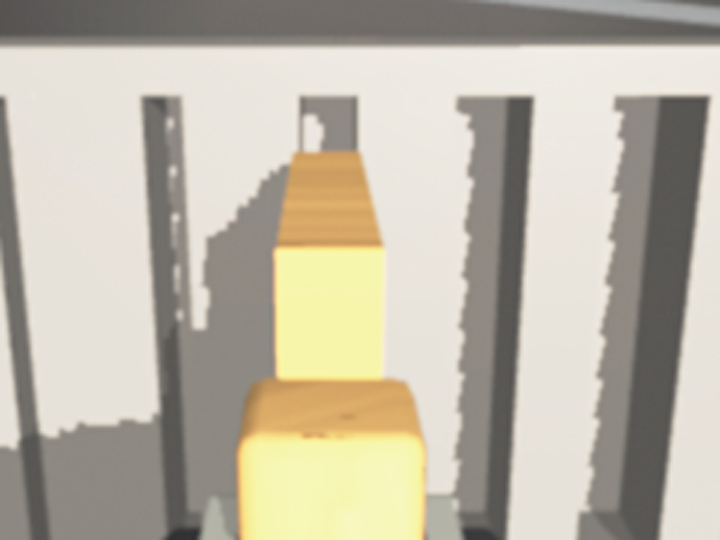

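Crop: the board's lower edge spans x 293–362, wider than slot 3 (300–357) on both sides, so slot 3 refuses and the board is centred. On to slot 4.

```bash
python3 -m handwheel '0 0 -3 0 0 0 15; 0 0 -7 0 0 0 15; 6 0 -8 0 0 0 15; 15 0 -8 0 0 0 15; 25 0 -8 0 0 0 15; 33 0 -8 0 0 0 15; 36 0 -8 0 0 0 15; 36 0 -8 0 0 0 15; 36 0 -6 0 0 0 15; 36 0 -4 0 0 0 15; 36 0 -2.5 0 0 0 15; 36 0 -1.5 0 0 0 15'; 
python3 - <<'E'
from h import *
from bench import grab_frame
plan((.5583+.036*np.cos(.0986),-.1935+.036*np.sin(.0986),.129),5.65)
f=grab_frame("wrist");crop(f,200,130,240,180,3,"pics/w10.png")
E
```

```text
clock: 18.9
tcp_pos: [0.5938, -0.1914, 0.1294]
orientation: [-3.138, -0.155, 0.0]
contact_force: [-0.5, 0.8, -1.2]
grip_width: 0.023
shift [ 0.5 -1.4  0.4] turn [-0.    0.01 -0.  ] | now [ 0.5938 -0.1914  0.1294] F [-0.51  0.81 -1.19] w 23.0 t 18.9 axes x [ 0.995  0.098 -0.   ] j [ 0.52  0.54 -0.42  1.75  0.27  0.91  0.09]
```

View pics/w10.png

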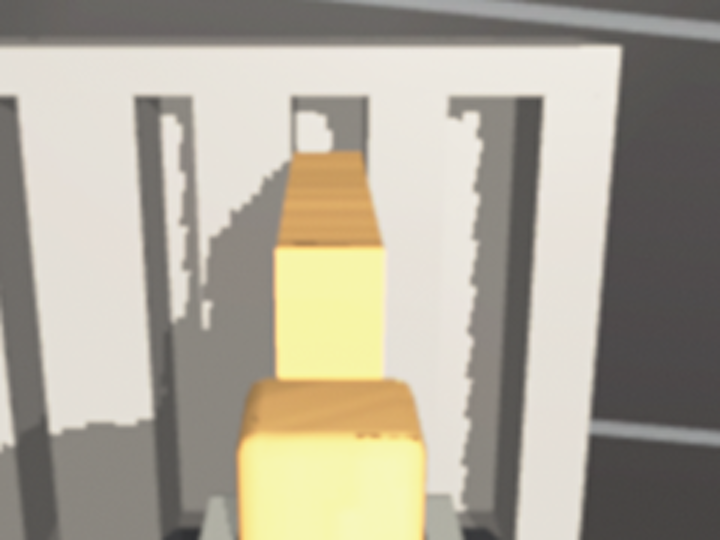

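Slot 4 spans x 293–368 at the edge, the board 293–362: shift +0.6 mm and feel down.

```bash
python3 -m handwheel '0.6 0 0 0 0 0 15; 0.6 0 0 0 0 0 15; 0.6 0 0.5 0 0 0 15; 0.6 0 1 0 0 0 15; 0.6 0 1.5 0 0 0 15; 0.6 0 1.8 0 0 0 15'
```

```text
clock: 19.7
tcp_pos: [0.5945, -0.1913, 0.1276]
orientation: [-3.138, -0.155, 0.0]
contact_force: [0.4, -0.5, -2.1]
grip_width: 0.0229
```

It goes in with no contact force. Continue slowly.

```bash
python3 -m handwheel '0 0 1 0 0 0 15; 0 0 2 0 0 0 15; 0 0 3 0 0 0 15; 0 0 4 0 0 0 15; 0 0 5 0 0 0 15'; python3 -m handwheel '0 0 1.5 0 0 0 15; 0 0 3 0 0 0 15; 0 0 4.5 0 0 0 15; 0 0 6 0 0 0 15; 0 0 7.5 0 0 0 15; 0 0 9 0 0 0 15; 0 0 10 0 0 0 15'
```

```text
clock: 20.32
tcp_pos: [0.5945, -0.1913, 0.1226]
orientation: [3.138, 0.155, 0.0]
contact_force: [0.5, 0.3, -1.5]
grip_width: 0.023
clock: 21.2
tcp_pos: [0.5945, -0.1913, 0.1126]
orientation: [-3.138, -0.155, 0.0]
contact_force: [-0.9, -0.2, -1.5]
grip_width: 0.0227
```

```bash
python3 -c "
from h import *
plan((.5946,-.191,.0929),5.65)"
```

```text
shift [ 0.1 -0.2 19.7] turn [-0.  0.  0.] | now [ 0.5945 -0.1913  0.1126] F [-0.86 -0.22 -1.53] w 22.7 t 21.2 axes x [ 0.995  0.099 -0.   ] j [ 0.51  0.56 -0.41  1.76  0.28  0.88  0.08]
```

```bash
python3 -m handwheel '0 0 2 0 0 0 15; 0 0 4 0 0 0 15; 0 0 6 0 0 0 15; 0 0 8 0 0 0 15; 0 0 10 0 0 0 15; 0 0 12 0 0 0 15; 0 0 14 0 0 0 15; 0 0 15.5 0 0 0 15; 0 0 17 0 0 0 15; 0 0 18 0 0 0 15; 0 0 18.5 0 0 0 15; 0 0 18.5 0 0 0 15'; python3 -m handwheel '0 0 0.5 0 0 0 15; 0 0 1 0 0 0 15; 0 0 1 0 0 0 15'
```

```text
clock: 22.7
tcp_pos: [0.5945, -0.1913, 0.0942]
orientation: [3.138, 0.155, 0.0]
contact_force: [-0.3, -0.1, -0.9]
grip_width: 0.023
clock: 23.08
tcp_pos: [0.5945, -0.1913, 0.0931]
orientation: [3.138, 0.155, -0.0]
contact_force: [-0.3, -0.6, -0.9]
grip_width: 0.0233
```

```bash
python3 -m handwheel '0 0 0.4 0 0 0 15; 0 0 0.4 0 0 0 15; 0 0 0.4 0 0 0 15'; python3 -m handwheel '0 0 0.4 0 0 0 15; 0 0 0.4 0 0 0 15'
```

```text
clock: 23.45
tcp_pos: [0.5946, -0.1913, 0.093]
orientation: [3.138, 0.155, 0.0]
contact_force: [0.0, 0.4, 1.0]
grip_width: 0.0231
clock: 23.7
tcp_pos: [0.5947, -0.1913, 0.0929]
orientation: [3.138, 0.155, 0.0]
contact_force: [-1.0, 0.2, 5.5]
grip_width: 0.0229
```

Floor felt at exactly 36 mm below the rim. Ease the grip and let go.

```bash
python3 -m handwheel '0 0 0 0 0 0 15; 0 0 0 0 0 0 15; 0 0 0 0 0 0 15' 20; python3 -m handwheel '0 0 0 0 0 0 26; 0 0 0 0 0 0 32; 0 0 0 0 0 0 45; 0 0 0 0 0 0 56; 0 0 0 0 0 0 56; 0 0 0 0 0 0 56'
python3 - <<'E'
from h import *
from bench import grab_frame
f=grab_frame("wrist");cv2.imwrite("pics/w11.png",f["pixels"][:,:,::-1])
E
```

```text
clock: 24.08
tcp_pos: [0.5946, -0.1913, 0.0929]
orientation: [3.138, 0.155, 0.0]
contact_force: [-1.4, 0.9, 5.6]
grip_width: 0.0229
clock: 24.82
tcp_pos: [0.5945, -0.1913, 0.0924]
orientation: [-3.138, -0.155, -0.0]
contact_force: [-0.1, 0.5, 1.0]
grip_width: 0.0562
```

View pics/w11.png

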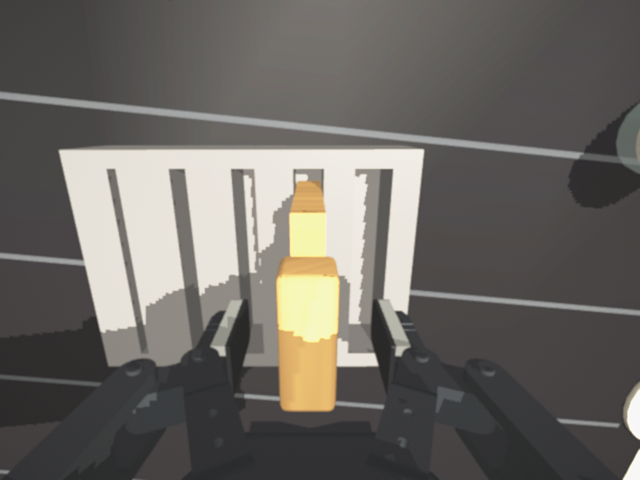

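Fingers clear on both sides of the bar at (308,340), and the board stands in slot 4. Retreat straight up.

```bash
python3 -m handwheel '0 0 -4 0 0 0 56; 0 0 -14 0 0 0 56; 0 0 -30 0 0 0 56; 0 0 -55 0 0 0 56; 0 0 -85 0 0 0 56; 0 0 -115 0 0 0 56; 0 0 -140 0 0 0 56; 0 0 -155 0 0 0 56; 0 0 -160 0 0 0 56; 0 0 -160 0 0 0 56; 0 0 -160 0 0 0 56'
python3 - <<'E'
from h import *
from bench import grab_frame
plan((.5,-.2,.25),5.65)
f=grab_frame("wrist");cv2.imwrite("pics/w12.png",f["pixels"][:,:,::-1])
f=grab_frame("scene");cv2.imwrite("pics/s12.png",f["pixels"][:,:,::-1])
E
```

```text
clock: 26.25
tcp_pos: [0.5939, -0.1912, 0.2513]
orientation: [-3.137, -0.155, 0.003]
contact_force: [0.2, 0.1, 0.3]
grip_width: 0.0565
shift [-94.3  -0.5   1.5] turn [-0.04  0.1   0.01] | now [ 0.5939 -0.1912  0.2513] F [0.23 0.06 0.29] w 56.5 t 26.25 axes x [ 0.995  0.099 -0.002] j [ 0.55  0.41 -0.45  1.64  0.19  1.14  0.15]
```

View pics/w12.png

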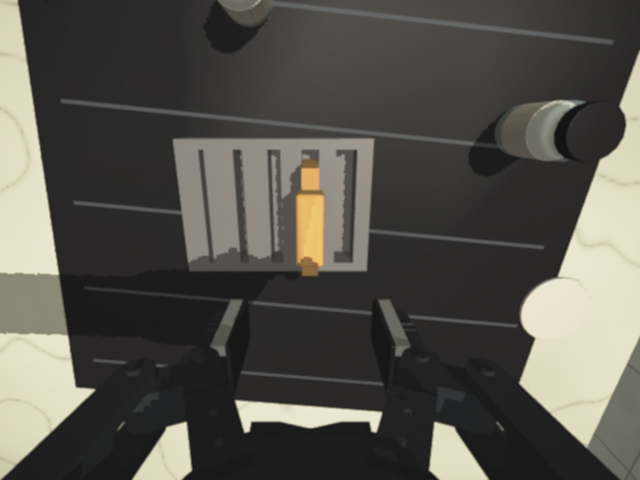

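View pics/s12.png

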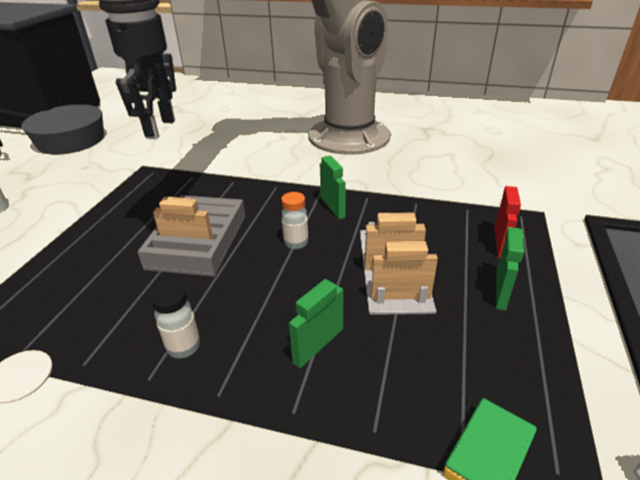

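The board stands upright in slot 4 (scene (183,218)), two boards are still in the stand, and the jars are at (294,220) and (175,325) as before.

```bash
python3 -c "
from bench import workorder
print(workorder.hand_in())"
```

```text
the job is handed in; nothing more can be done
None
```

I took the board from the robot's end of the stand and tried it in the rack from the narrowest slot up. It now stands fully home in slot 4, and I have let go and handed the job in at about 26 s.

- **Trying the slots:** Slots 1, 2 and 3 each refused it. I paused at least 0.7 s on each, and the force readings there were about 6–7 N, well under the 25 N limit. Slot 4 let it in with no force I could measure, after I moved the board 0.6 mm sideways to centre it.
- **Fully home:** I felt the slot floor 36 mm below the rim, which matches the slot depth, at about 5.5 N.
- **Last checks:** The final pictures show the board upright in slot 4 with the gripper clear above it. The other two boards and both jars look unmoved; I compared the pictures by eye and did not measure them. No check failed or disagreed.

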